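# Check the capsule board: press one home, point out the missing one and the spares

## Task

The capsule filler is being checked before the powder goes on: with a fingertip, gently press home the one capsule that stands proud, until it is level with its neighbours. Then show your colleague what is missing: point at the empty hole in the plate, holding the tool point still just above it for two seconds without touching anything, and after that point in the same way, for two seconds, at the open tub of spare capsules that the missing one comes from. Do not pick anything up, never touch the tub, and leave everything else where it is.

Things in the scene. Friction and masses are not known exactly. Their poses are not given: they have to be found in the camera images.
- filler: Hand capsule filler, fixed: white hole plate 150 x 270 mm on columns, top 66 mm above the bench. Origin on the bench under the hole field's centre; +y along the plate's long side, towards its blank margin; +x to the clear tilted powder guard (137 mm out, 89 mm high). Brass clamp bar and two knurled screws on -x (114 mm out). Four 12 mm high pins at (-62,-100), (62,-100), (-66,90), (66,90) mm.
- hole_field (a point): Centre of the hole field on the plate's top face (z = 66 mm), axes as the filler's: 5 rows along x by 7 columns along y, 24 mm pitch (x = -48..48, y = -72..72 mm). All holes but one hold a large upright brown-red capsule, 14 mm diameter, whose round top stands 6 mm over the plate (72 mm above the bench).
- stray_capsule: The one capsule that is not home: 14 mm diameter, upright in its hole, standing 8 to 12 mm higher than the others (which hole varies). Origin at the top of its dome, z up. A push fit: it slides down with about 3 to 4 N and stays where it is left; it stops hard when its top is 72 mm above the bench, level with the rest. It could also be pulled up, which is not wanted.
- empty_hole: The one hole without a capsule (which one varies): a dark round hole of 15 mm diameter. Origin at the centre of its mouth, on the plate's top face, 66 mm above the bench; the neighbouring capsule tops stand 6 mm higher. Point with the tool point (TCP) straight over this origin.
- tub_mouth (a point): Centre of the open mouth of the tub of spare capsules, 68 mm above the bench: a white round screw jar without its lid, 68 mm diameter, mouth 56 mm inside, filled with loose capsules to about 10 mm below the rim. Point with the TCP straight over this point.
- tub: The tub of spare capsules itself (loose, 0.08 to 0.17 kg); origin at the centre of its underside, z up. It stands left of the filler (+y), in any of three places shared with the two other jars.
- jar_empty: Bystander: the same white jar, open but empty, 68 mm diameter, 68 mm high; origin at its underside.
- jar_closed: Bystander: the same white jar with its white lid on, 71 mm high; origin at its underside.
- screw_cap: Bystander: a red screw cap lying open side up between the jars, 68 mm diameter, 16 mm high; origin at its underside.
- spreader: Bystander: a pale plastic powder spreader card, 85 x 46 mm, 3 mm thick with a 7 mm back, lying loose on the plate's blank +y margin, its centre about 124 mm from the filler's origin; origin at its underside.
- mortar: Bystander: a white porcelain mortar with its pestle, 134 mm diameter, 76 mm high (the pestle rises to about 135 mm), right of the filler; origin at its underside.
- beaker: Bystander: a glass beaker, 74 mm diameter, 92 mm high, right of the filler; origin at its underside.
- spatula: Bystander: a steel spatula 170 mm long lying at the near right; origin at its underside.
There are look-alikes about, which are no part of the job. What is shaped like the tub but yellow is not meant.

How it is judged (in metres and radians):
On the way, in this order (a step that is already met when the one before it is completed fails the run):
1. the proud capsule has been pressed level with its neighbours (top within 2 mm) (z of stray_capsule in the frame of filler below 0.074 m), for 0.2 s.
2. pointing at the empty hole for 1.5 s: TCP within 10 mm of straight above the hole's mouth and 22 to 65 mm over it, the fingers touching nothing (horizontal distance between the grasp point and empty_hole below 0.01 m and z of the grasp point in the frame of empty_hole between 0.022 and 0.065 m and contact force between the fingers and anything else below 0.5 N), for 1.5 s.
3. pointing at the tub of spares for 1.5 s: TCP within 22 mm of straight above the centre of its mouth and 21 to 75 mm over it, the fingers touching nothing (horizontal distance between the grasp point and tub_mouth below 0.022 m and z of the grasp point in the frame of tub_mouth between 0.021 and 0.075 m and contact force between the fingers and anything else below 0.5 N), for 1.5 s.
At the end, for the whole second after the job is handed in: The stray capsule's top is level with the others within 2 mm; the tub has not moved by 6 mm and is at rest; the spreader is within 15 mm and every other bystander within 20 mm of where it was at the start. The robot may stop while still pointing at the tub or move away (z of stray_capsule in the frame of filler below 0.074 m and distance of tub from where it was at the start of the episode below 0.006 m and linear speed of tub below 0.02 m/s and distance of each of jar_empty, jar_closed, screw_cap, mortar, beaker, spatula from where it was at the start of the episode below 0.02 m and distance of spreader from where it was at the start of the episode below 0.015 m); the robot touches nothing.
It fails at once if the stray capsule is pulled up instead of pressed (z of stray_capsule in the frame of filler above 0.088 m).
It fails at once if a capsule or the plate is pressed hard: more than 40 N (contact force between the fingers and stray_capsule above 40 N or contact force between the fingers and filler above 40 N).
It fails at once if the tub of spares is touched by the robot (contact force between any of the fingers, the arm and tub above 0.5 N).
It fails at once if a bystander is shifted: the spreader by 15 mm, another thing by 20 mm (distance of any of jar_empty, jar_closed, screw_cap, mortar, beaker, spatula from where it was at the start of the episode above 0.02 m or distance of spreader from where it was at the start of the episode above 0.015 m).
It fails at once if one of the bystanders is picked up (25 mm above its start height) (height (world z) of any of jar_empty, jar_closed, screw_cap, mortar, beaker, spatula above 0.025 m).
It also fails if it takes over 58 s, if anything falls off the work surface, if the arm or the gripper's body presses on something with over 40 N, if the wrist force passes 120 N, or if a joint passes its speed limit or range.

## Robot

A 6-joint arm with a two-finger parallel gripper is mounted at the origin on the work surface. World frame = base frame: x ahead of the robot, y to its left, z up, the work surface at z = 0. Lengths are in mm, angles in rad, forces in N, time in s.
With the tool pointing down it reaches from about 325 to 775 mm from the base axis. Payload 5.5 kg.
Tool frame: the origin (TCP) lies between the finger pads, 19 mm behind the fingertips; this is the grasp point; z points along the fingers, y is the line along which they close (so a half turn about z gives the same grasp; the last joint's range is limited). The gripper opens to 85 mm and grips with 20 to 120 N. Pads are 22 mm wide; open, the fingers measure 114 mm over their backs; the gripper's body (76 mm by 85 mm) begins 54 mm behind the grasp point. The pads swing forward as they close: fully open they stand 13 mm farther back than shut.
Start: joints at [1.203, 0.091, 1.231, -0, 1.82, -0.057], TCP at [183.497, 571.267, 249.975] pointing down, gripper open.
Joint ranges: [-2.87, 2.87], [-0.86, 2.18], [0.17, 2.46], [-1.51, 4.65], [0.06, 2.69], [-2.65, 2.65]. Speed limits (rad/s): [2.57, 2.57, 3.01, 3.14, 3.14, 3.14].

## Interface

Orientations are given as a unit quaternion [x, y, z, w].
In Python, from rig import robot gives the robot as it stands.
- The arm moves only by the tool arm_command, never from a script. Its argument "plan" is a list of rows, each an object with "slide": the shift along the tool's x, y, z in units of 0.03 m (1.0 is 0.03 m), a list of three; "rot": the turn, a rotation vector about the tool's x, y, z in units of 0.12 rad (1.0 is 0.12 rad), a list of three; "fingers": the closure, from 0 (fully open) to 1 (shut). In form: [{"slide": [dx, dy, dz], "rot": [wx, wy, wz], "fingers": fingers}, ...]. A call has 1 to 5 rows; each row shifts and turns the commanded pose from where the row before left it, along the tool's axes as they then stand; what a row does not reach is not made up. A row lasts 1/10 s, in which the tool goes at most 50 mm and 8.59 degrees, less where a joint would pass 70% of its speed; a pose out of reach is approached as far as the arm can. A call with a number of a shift or a turn outside -1 to 1 is refused whole. A call with a gripper value outside its range is refused whole. The fingers move at their own pace and stop on an object; "grip_force" is the grip in N (left out, the last holds). Time passes only in rows, so rows that do not move let the fingers close. It gives the time, the measured TCP pose, the force, the opening and the grip force at its end, in the units of the state.
- robot.read_state(): the state, without advancing time (a new reading comes with each control period).
- robot.snapshot(name): name is "scene" or "top" or "wrist"; returns the picture (384x512x3 uint8, red, green, blue); there is no depth.
- robot.camera_model(name): a dict with "fx", "fy", "cx", "cy" (pixels), "origin" and "rotation" of the camera in the world; the wrist camera has in their place "hand_eye" (4x4, takes a point from camera to tool coordinates, whose origin is the TCP and whose axes are the flange's). Camera axes: x right, y up, looking along -z (the intrinsics and any distortion apply to the point x, -y, -z); pixel columns grow to the right and rows downward; lengths in mm; the calibration is good to about 2 mm. A picture is of the moment at which its call begins: read the wrist's pose just before it. camera_model takes no time and is no camera call.
- robot.close_job(): hands the job in; it is judged then, once.
Trained networks look in the newest picture that a camera, given by its name, has taken for a name from the list of things; names that differ only in an ending like _2 or _b are one class to them, and where a whole thing is asked for, a point or a joint stands for the part that bears it (a point fixed in the world has none). Each returns a list of dicts, best first, with "conf" (0 to 1); they miss things now and then, are a little off and sometimes report something else, mostly with a low value. They report only what shows in the picture. A call takes as long as a camera call. They do not tell look-alikes from the thing itself.
- robot.outline_of(camera, label): "pixels" (384x512 bool, what is visible of it) and "rect" ([left, top, width, height] in pixels, round what is visible of it).
The state is a dict: "time": time; "qpos": joint angles; "dq": joint speeds; "joint_efforts": joint torques, N m; "tcp_pos": TCP position; "eef_rot": TCP orientation; "contact_force": force on the tool from outside, world axes, zero at the start; "torque": the same for the moment, N m; "grip_width": opening from 0.0 (shut) to 1.0 (fully open); "grip_force": force on a finger pad.
Only numpy, scipy, OpenCV 4.12 (cv2) and the standard library are available. Lean on these libraries where they do the work, as an engineer would, in place of code of your own. Each camera call takes 0.05 s, during which the arm holds its last target. There are 200 camera calls.

## Working session

There is one attempt and no reset: what is moved stays moved. The work goes in short steps, Python scripts to look and compute and a tool call to move; the robot and the scene stay as the last step left them, time stands still between calls to the robot, and variables do not carry over. Pictures are saved under pics/ and viewed, at most 10 in all, crops included, and the job is handed in when it is done.

Besides the shell and the picture viewer there is one more tool, called after ">>>" as a command line: name --argument value ..., lists and objects as JSON in quotes. arm_command: Moves the arm, as the interface text tells. Shifts and turns lie within -1 to 1; 1 stands for 0.03 m of shift or 0.12 rad of turn. Its arguments: {"type":"object","properties":{"plan":{"type":"array","items":{"type":"object","properties":{"slide":{"type":"array","items":{"type":"number"}},"rot":{"type":"array","items":{"type":"number"}},"fingers":{"type":"number"}}}},"grip_force":{"type":"number"}},"required":["plan"]}

```bash
ls; mkdir -p pics
python3 - <<'E'
from rig import robot
import cv2,numpy as np
s=robot.read_state();print(s)
for n in("scene","top","wrist"):
    im=robot.snapshot(n);cv2.imwrite(f"pics/{n}0.png",im[:,:,::-1]);m=robot.camera_model(n);print(n,m)
    np.save(f"pics/{n}0.npy",im)
    for l in("filler","stray_capsule","empty_hole","tub","jar_empty","jar_closed","spreader","hole_field"):
        try:
            for d in robot.outline_of(n,l)[:3]:
                ys,xs=np.nonzero(d["pixels"]);print(l,round(d["conf"],2),d["rect"],xs.mean().round(1),ys.mean().round(1))
        except Exception as e: print(l,e)
E
```

```text
pics
{'time': 0.0, 'qpos': array([ 1.20331713e+00,  9.18807615e-02,  1.23192599e+00,  1.26134775e-05,
        1.81981401e+00, -5.67244172e-02]), 'dq': array([-0.00040757,  0.00048432, -0.00031588,  0.00129827, -0.00069439,
       -0.0015814 ]), 'joint_efforts': array([-2.11833176e-03, -4.58726764e+01, -4.18012691e+01, -2.69554830e-04,
        1.16561478e-02, -5.63190412e-06]), 'tcp_pos': array([183.38477837, 571.01508644, 248.81508346]), 'eef_rot': array([ 1.54751343e-01,  9.87952931e-01, -9.90045779e-04, -2.19451100e-04]), 'contact_force': array([-0.08396671,  0.41727782, -0.30783516]), 'torque': array([ 0.00902114, -0.04398635, -0.00599269]), 'grip_force': 0.0, 'grip_width': 0.99849753222761}
scene {'fx': 351.45663935365, 'fy': 351.45663935365, 'cx': 245.08932348757966, 'cy': 190.26112065087875, 'origin': array([1235.05539948, -312.75248197,  601.82120818]), 'rotation': array([0.39345454, 0.29093843, 0.50658902, 0.70987035])}
filler 0.6 [184.2, 199.6, 127.6, 76.3] 239.1 237.5
empty_hole 0.38 [131.8, 199.2, 44.9, 28.1] 153.1 214.7
tub 0.77 [325.2, 145.4, 20.2, 27.4] 334.3 158.4
tub 
[... 1198 characters left out ...]
 [124.1, 152.8, 25.7, 23.5] 135.6 164.8
spreader 0.79 [222.6, 135.0, 21.7, 30.7] 234.2 149.3
hole_field 0.87 [221.8, 101.6, 92.2, 94.1] 270.8 146.0
wrist {'fx': 339.4561048899322, 'fy': 339.4561048899322, 'cx': 249.97022771333843, 'cy': 193.2124333828906, 'hand_eye': array([[-2.17985864e-04,  9.53908238e-01,  3.00098361e-01,
         7.68716886e+01],
       [ 9.99999955e-01,  1.45854451e-04,  2.62760820e-04,
         7.40508672e-02],
       [ 2.06879029e-04,  3.00098405e-01, -9.53908226e-01,
        -1.25086526e+02],
       [ 0.00000000e+00,  0.00000000e+00,  0.00000000e+00,
         1.00000000e+00]])}
tub 0.97 [0.9, 298.4, 52.8, 29.8] 27.6 313.4
tub 0.55 [35.1, 234.9, 83.8, 76.6] 76.4 269.6
```

Run:
```python
import cv2
a=cv2.imread("pics/top0.png")[80:290,90:370];cv2.imwrite("pics/top_c.png",cv2.resize(a,None,fx=2.85,fy=2.85,interpolation=cv2.INTER_CUBIC))
a=cv2.imread("pics/scene0.png")[130:290,100:400];cv2.imwrite("pics/scene_c.png",cv2.resize(a,None,fx=2.66,fy=2.66,interpolation=cv2.INTER_CUBIC))
```

```text
(no output)
```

View pics/top_c.png

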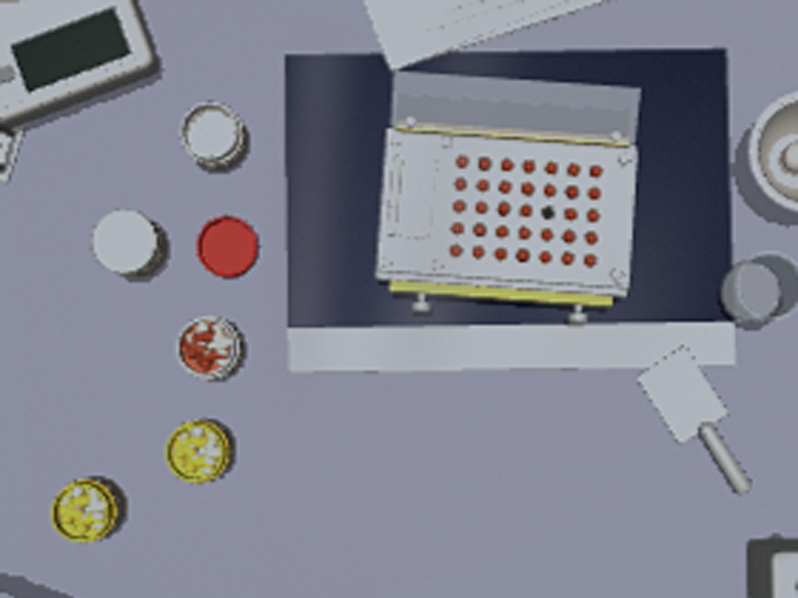

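View pics/scene_c.png

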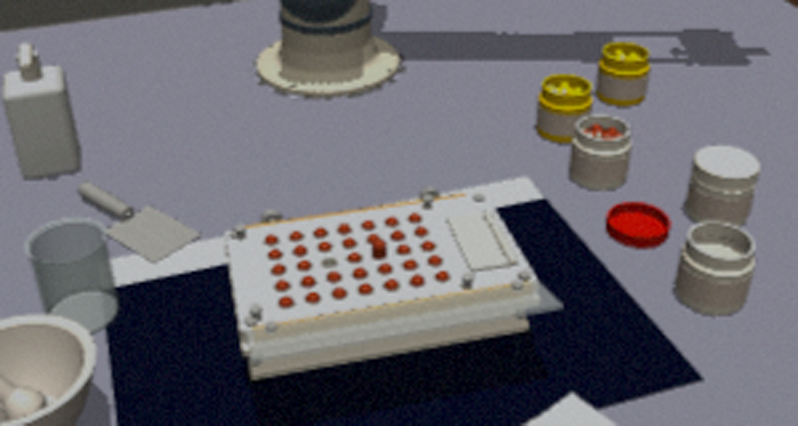

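The top view (full pixels) shows the empty hole at about (282,154). The white tub with red capsules is at (164,202). Its look-alikes are two yellow jars at (160,237) and (120,258), an empty white jar at (165,128) and a closed jar at (135,165). In the scene view the proud capsule is at about (242,223). Next I fit the grid in both views.

```bash
cat > h.py <<'E'
import numpy as np,cv2
from scipy.spatial.transform import Rotation as R
from scipy.optimize import least_squares
from rig import robot
def cam(n,st=None):
    m=robot.camera_model(n);K=np.array([[m["fx"],0,m["cx"]],[0,m["fy"],m["cy"]],[0,0,1]])
    if "hand_eye" in m:
        T=np.eye(4);T[:3,:3]=R.from_quat(st["eef_rot"]).as_matrix();T[:3,3]=st["tcp_pos"];T=T@m["hand_eye"];Rm,o=T[:3,:3],T[:3,3]
    else:
        q=np.asarray(m["rotation"]);Rm=R.from_quat(q).as_matrix() if q.shape==(4,) else q;o=m["origin"]
    return K,Rm@np.diag([1,-1,-1.]),o
def proj(c,P):
    K,Rm,o=c;p=(np.atleast_2d(P)-o)@Rm@K.T;return p[:,:2]/p[:,2:]
def ray(c,uv):
    K,Rm,o=c;uv=np.atleast_2d(uv);d=np.c_[uv,np.ones(len(uv))]@np.linalg.inv(K).T@Rm.T;return o,d
def atz(c,uv,z):
    o,d=ray(c,uv);return o+d*((z-o[2])/d[:,2])[:,None]
def tri(cs,uvs):
    A=np.zeros((3,3));b=np.zeros(3)
    for c,u in zip(cs,uvs):
        o,d=ray(c,u);d=d[0]/np.linalg.norm(d[0]);M=np.eye(3)-np.outer(d,d);A+=M;b+=M@o
    return np.linalg.solve(A,b)
def reds(im,box,amin=4,amax=2000):
    l,t,w,h=box;i=im.astype(int);m=((i[...,0]-np.maximum(i[...,1],i[...,2]))>45).astype(np.uint8)
    k=np.zeros_like(m);k[t:t+h,l:l+w]=1;n,_,s,c=cv2.connectedComponentsWithStats(m*k,connectivity=4)
    return np.array([[*c[j],s[j,4]] for j in range(1,n) if amin<=s[j,4]<=amax])
G=np.array([[x,y] for x in range(-48,49,24) for y in range(-72,73,24)],float)
def gridw(p,z):  # p=x,y,yaw
    c,s=np.cos(p[2]),np.sin(p[2]);return np.c_[p[0]+c*G[:,0]-s*G[:,1],p[1]+s*G[:,0]+c*G[:,1],np.full(35,z)]
def fit(c,b,p0,z=72.,fz=False):
    def f(p):
        q=proj(c,gridw(p,p[3] if fz else z));return np.linalg.norm(b[:,None,:2]-q[None],axis=2).min(1)
    # vector residuals to the nearest grid point
    def g(p):
        q=proj(c,gridw(p,p[3] if fz else z));j=np.linalg.norm(b[:,None,:2]-q[None],axis=2).argmin(1);return (b[:,:2]-q[j]).ravel()
    r=least_squares(g,list(p0)+([z] if fz else []),loss="soft_l1");q=proj(c,gridw(r.x,r.x[3] if fz else z))
    dd=b[:,None,:2]-q[None];n=np.linalg.norm(dd,axis=2);j=n.argmin(1)
    return r.x,j,dd[np.arange(len(b)),j]
E
python3 - <<'E'
from h import *
top=np.load("pics/top0.npy");sc=np.load("pics/scene0.npy");ct,cs=cam("top"),cam("scene")
bt=reds(top,(245,125,60,60));print(len(bt))
m=atz(ct,[(282.3-7.9*1,154.4)],72)[0];print("centre guess",m)
p,j,d=fit(ct,bt,[m[0],m[1],-0.05]);print("top fit",p,np.abs(d).mean(),"missing",[G[k] for k in set(range(35))-set(j)])
for k in np.argsort(-np.linalg.norm(d,axis=1))[:4]:print(bt[k],G[j[k]],d[k])
bs=reds(sc,(190,200,90,60));print(len(bs))
p2,j2,d2=fit(cs,bs,p);print("scene fit",p2,"missing",[G[k] for k in set(range(35))-set(j2)])
for k in np.argsort(-np.linalg.norm(d2,axis=1))[:5]:print(bs[k],G[j2[k]],d2[k])
u=np.array([[163.9,201.6]]);print("tub",tri([ct,cs],[u,[[325.4,180]]]),atz(ct,u,68))
E
```

```text
34
centre guess [ 551.31301263 -125.07290517   72.        ]
top fit [ 5.53812863e+02 -1.24025396e+02 -8.83415440e-02] 0.1053094855569771 missing [array([  0., -24.])]
[266.2 152.5  10. ] [ 0. 24.] [ 0.01797855 -0.51765513]
[249.  167.5   6. ] [-48.  72.] [-0.32511606 -0.01853685]
[288.875 170.125   8.   ] [-48. -48.] [ 0.18185741 -0.26554012]
[251.71428571 136.           7.        ] [48. 72.] [ 0.1057718  -0.28932257]
33
scene fit [ 5.61638676e+02 -1.27605250e+02 -8.38935507e-02] missing [array([  0., -24.]), array([ 0., 24.])]
[241.44444444 221.25925926  27.        ] [-24.  24.] [1.43538967 2.03711153]
[265.63636364 233.09090909  11.        ] [48. 72.] [-0.53552795 -0.22124924]
[203. 225.  11.] [-24. -72.] [ 0.45265925 -0.0466467 ]
[204.33333333 230.75        12.        ] [  0. -72.] [ 0.445329   -0.05735124]
[212.5 223.5  12. ] [-24. -48.] [ 0.43825756 -0.0673598 ]
tub [413.44561474 215.81460196  57.28758738] [[412.72506778 213.08683637  68.        ]]
```

Both views agree: the proud capsule is in hole (0,24) and the empty hole is (0,-24). The tub is near (413,213). I move above the plate with the fingers shut and measure with the wrist camera.

>>> arm_command --plan '[{"slide": [0, 0, 0], "rot": [0, 0, -0.93], "fingers": 1}, {"slide": [0, 0, 0], "rot": [0, 0, -0.93], "fingers": 1}, {"slide": [-0.68, -1, 0.08], "rot": [0, 0, 0], "fingers": 1}, {"slide": [-0.68, -1, 0.08], "rot": [0, 0, 0], "fingers": 1}, {"slide": [-0.68, -1, 0.08], "rot": [0, 0, 0], "fingers": 1}]'

```text
time: 1.85
tcp_pos: [236.9, 475.3, 242.5]
eef_rot: [0.043, 0.999, -0.0, 0.0]
contact_force: [0.1, 1.2, 0.2]
grip_width: 0.142
grip_force: 0.0
```

>>> arm_command --plan '[{"slide": [-0.68, -1, 0.08], "rot": [0, 0, 0], "fingers": 1}, {"slide": [-0.68, -1, 0.08], "rot": [0, 0, 0], "fingers": 1}, {"slide": [-0.68, -1, 0.08], "rot": [0, 0, 0], "fingers": 1}, {"slide": [-0.68, -1, 0.08], "rot": [0, 0, 0], "fingers": 1}, {"slide": [-0.68, -1, 0.08], "rot": [0, 0, 0], "fingers": 1}]'

```text
time: 2.35
tcp_pos: [325.5, 316.6, 230.9]
eef_rot: [0.044, 0.999, 0.0, 0.0]
contact_force: [0.6, 0.6, 0.4]
grip_width: -0.005
grip_force: 0.0
```

>>> arm_command --plan '[{"slide": [-0.68, -1, 0.08], "rot": [0, 0, 0], "fingers": 1}, {"slide": [-0.68, -1, 0.08], "rot": [0, 0, 0], "fingers": 1}, {"slide": [-0.68, -1, 0.08], "rot": [0, 0, 0], "fingers": 1}, {"slide": [-0.68, -1, 0.08], "rot": [0, 0, 0], "fingers": 1}, {"slide": [-0.68, -1, 0.08], "rot": [0, 0, 0], "fingers": 1}]'

```text
time: 2.85
tcp_pos: [414.1, 158.2, 219.0]
eef_rot: [0.044, 0.999, 0.0, 0.0]
contact_force: [0.9, 0.7, 0.7]
grip_width: -0.002
grip_force: 0.0
```

>>> arm_command --plan '[{"slide": [-0.68, -1, 0.08], "rot": [0, 0, 0], "fingers": 1}, {"slide": [-0.68, -1, 0.08], "rot": [0, 0, 0], "fingers": 1}, {"slide": [-0.68, -1, 0.08], "rot": [0, 0, 0], "fingers": 1}, {"slide": [-0.68, -1, 0.08], "rot": [0, 0, 0], "fingers": 1}, {"slide": [-0.68, -1, 0.08], "rot": [0, 0, 0], "fingers": 1}]'

```text
time: 3.35
tcp_pos: [502.6, -0.3, 206.9]
eef_rot: [0.044, 0.999, 0.0, 0.0]
contact_force: [0.3, 0.6, 0.5]
grip_width: 0.003
grip_force: 0.0
```

Run:
```python
from h import *
import pickle
s=robot.read_state();im=robot.snapshot("wrist");pickle.dump((s,im),open("pics/w1.pkl","wb"));cv2.imwrite("pics/w1.png",im[:,:,::-1])
```

>>> arm_command --plan '[{"slide": [-0.5, -1, 0.0], "rot": [0, 0, 0], "fingers": 1}, {"slide": [-0.5, -1, 0.0], "rot": [0, 0, 0], "fingers": 1}, {"slide": [-0.5, -1, 0.0], "rot": [0, 0, 0], "fingers": 1}, {"slide": [-0.5, -0.7, 0.0], "rot": [0, 0, 0], "fingers": 1}, {"slide": [0, 0, 0], "rot": [0, 0, 0], "fingers": 1}]'

```text
time: 3.9
tcp_pos: [552.6, -117.1, 206.0]
eef_rot: [0.045, 0.999, -0.0, -0.0]
contact_force: [-0.7, 0.7, 0.9]
grip_width: 0.001
grip_force: 0.0
```

Run:
```python
from h import *
import pickle
s=robot.read_state();im=robot.snapshot("wrist");pickle.dump((s,im),open("pics/w2.pkl","wb"))
cv2.imwrite("pics/w2.png",im[:,:,::-1])
for n in(1,2):
    s,im=pickle.load(open(f"pics/w{n}.pkl","rb"));c=cam("wrist",s)
    b=reds(im,(0,0,512,384),40,1500);print(n,s["tcp_pos"],len(b))
    p,j,d=fit(c,b,[554,-124,-0.088]);print(p,np.abs(d).mean(),"missing",[G[k] for k in set(range(35))-set(j)])
    print("free z",fit(c,b,[554,-124,-0.088],fz=True)[0])
    for k in np.argsort(-np.linalg.norm(d,axis=1))[:3]:print(b[k],G[j[k]],d[k])
```

```text
1 [ 5.02601623e+02 -2.82653489e-01  2.06888130e+02] 34
[ 5.52336545e+02 -1.22961273e+02 -8.40710788e-02] 2.309164936853118 missing [array([  0., -24.]), array([48., 48.]), array([48., 72.])]
free z [ 5.53709178e+02 -1.24557388e+02 -8.50465810e-02  6.88881318e+01]
[ 216.80800543  150.03867028 1474.        ] [-48.  72.] [ 23.77722165 -51.46851685]
[ 47.58510638 332.82978723  94.        ] [ 48. -72.] [ 9.60461872 29.19243017]
[142.22916667 299.625       48.        ] [48. 24.] [-2.98838187 -3.66567568]
2 [ 552.6205753  -117.05940676  206.03748843] 34
[ 5.52865249e+02 -1.24517570e+02 -8.56595965e-02] 0.7126438721971946 missing [array([  0., -24.])]
free z [ 5.53807685e+02 -1.24717136e+02 -8.57291736e-02  6.83814498e+01]
[241.55  238.675  40.   ] [48.  0.] [ 0.02782906 -4.97534354]
[271.20833333 192.07291667 192.        ] [ 0. 24.] [0.34509235 3.35353857]
[145.95754717 129.40566038 212.        ] [-48. -72.] [1.39316422 0.95646685]
```

View pics/w2.png

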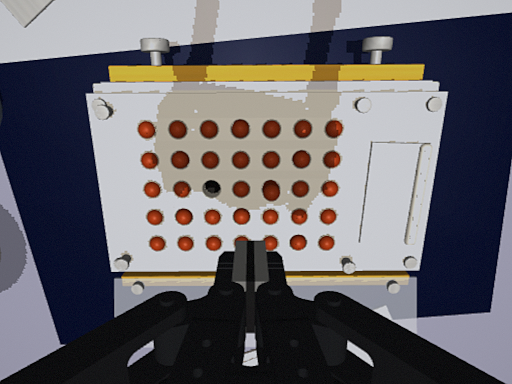

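The wrist view shows the empty hole at (212,188) and the proud capsule at (271,190), larger than its neighbours. The shut fingers are at the bottom. Next I triangulate both points and the tub.

Run:
```python
from h import *
import pickle
D=[pickle.load(open(f"pics/w{n}.pkl","rb")) for n in(1,2)];C=[cam("wrist",s) for s,_ in D]
ct=cam("top")
p0=[553.5,-124.6,-.0857]
res={"stray":[], "hole":[]};allb=[]
for c,(s,im) in zip(C,D):
    b=reds(im,(0,0,512,384),40,600);q=proj(c,gridw(p0,70));d=np.linalg.norm(b[:,None,:2]-q[None],axis=2);ok=d.min(1)<9
    allb.append({int(k):b[i,:2] for i,k in enumerate(d.argmin(1)) if ok[i]})
    k=[i for i in range(35) if tuple(G[i])==(0,-24)][0];u=proj(c,gridw(p0,66))[k];x,y=u.astype(int)
    g=im.sum(2)[y-12:y+13,x-12:x+13];m=g<110;yy,xx=np.nonzero(m);print("hole px",u,xx.mean()+x-12,yy.mean()+y-12,m.sum());res["hole"].append([[xx.mean()+x-12,yy.mean()+y-12]])
print("hole tri",tri(C,res["hole"]),[atz(c,u,66)[0] for c,u in zip(C,res["hole"])])
for i in range(35):
    if i in allb[0] and i in allb[1]:
        t=tri(C,[allb[0][i],allb[1][i]])
        if abs(G[i][0])<30 and abs(G[i,1])<60:print(G[i],t.round(1))
w=gridw(p0,66)
for i in range(35):
    if tuple(G[i]) in((0,-24),(0,24)):print("grid",G[i],w[i])
s=robot.read_state();print(s["tcp_pos"],R.from_quat(s["eef_rot"]).as_matrix().round(4))
```

```text
hole px [ 85.14354559 253.26711652] 87.61904761904762 250.92857142857144 42
hole px [211.46443499 187.6466565 ] 212.18320610687022 186.04580152671755 131
hole tri [ 551.41414708 -148.37280267   61.61073385] [array([ 549.41793637, -145.84490543,   66.        ]), array([ 550.15073076, -147.76015025,   66.        ])]
[-24. -48.] [ 525.6 -170.2   68.3]
[-24. -24.] [ 527.8 -146.5   68.9]
[-24.   0.] [ 529.9 -122.7   68.6]
[-24.  24.] [531.9 -98.8  68.6]
[-24.  48.] [533.9 -74.9  67.6]
[  0. -48.] [ 549.6 -172.4   69. ]
[0. 0.] [ 553.8 -124.7   68.6]
[ 0. 24.] [ 556.2 -100.9   74.7]
[ 0. 48.] [558.  -77.   68.5]
[ 24. -48.] [ 573.5 -174.5   68.1]
[ 24. -24.] [ 575.6 -150.6   68.8]
[24.  0.] [ 577.6 -126.8   68. ]
[24. 24.] [ 579.8 -102.9   68.7]
[24. 48.] [582.  -79.   68.5]
grid [  0. -24.] [ 551.44571677 -148.51192005   66.        ]
grid [ 0. 24.] [ 555.55428323 -100.68807995   66.        ]
[ 552.16624694 -115.52078801  206.21180577] [[-9.96e-01  8.96e-02 -1.10e-03]
 [ 8.96e-02  9.96e-01  4.00e-04]
 [ 1.10e-03  3.00e-04 -1.00e+00]]
```

>>> arm_command --plan '[{"slide": [-0.07, 0.5, 0.9], "rot": [0, 0, 0], "fingers": 1}, {"slide": [0, 0, 0.9], "rot": [0, 0, 0], "fingers": 1}, {"slide": [0, 0, 0.9], "rot": [0, 0, 0], "fingers": 1}, {"slide": [0, 0, 0], "rot": [0, 0, 0], "fingers": 1}, {"slide": [0, 0, 0], "rot": [0, 0, 0], "fingers": 1}]'

```text
time: 4.45
tcp_pos: [555.2, -98.9, 126.3]
eef_rot: [0.043, 0.999, 0.0, -0.0]
contact_force: [0.3, -0.3, -0.1]
grip_width: -0.001
grip_force: 0.0
```

Run:
```python
from h import *
for i in range(2):
    s=robot.read_state();im=robot.snapshot("wrist");print(s["time"],s["tcp_pos"],s["contact_force"])
cv2.imwrite("pics/w3.png",im[:,:,::-1]);im=robot.snapshot("scene");cv2.imwrite("pics/s3.png",cv2.resize(im[150:280,180:330,::-1],None,fx=4,fy=4,interpolation=cv2.INTER_CUBIC))
```

```text
4.45 [555.18620017 -98.92063835 126.25036592] [ 0.3372932  -0.25477424 -0.06466989]
4.5 [555.8802921  -99.30642721 127.54806449] [ 0.2270246  -0.37168645  1.17745243]
```

View pics/w3.png

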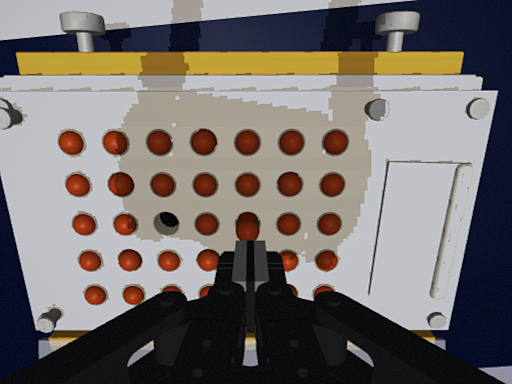

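View pics/s3.png

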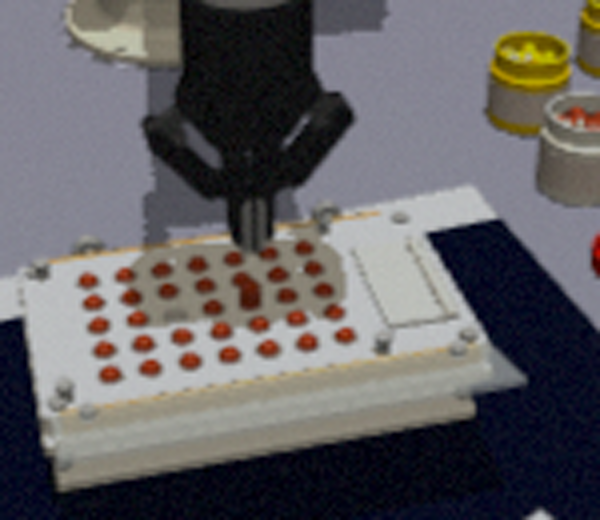

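The fingertip is over the proud capsule at (248,225) in the wrist view, and the scene view confirms it. I descend and press in small steps, watching the force.

>>> arm_command --plan '[{"slide": [0, -0.05, 0.35], "rot": [0, 0, 0], "fingers": 1}, {"slide": [0, 0, 0.35], "rot": [0, 0, 0], "fingers": 1}, {"slide": [0, 0, 0], "rot": [0, 0, 0], "fingers": 1}]'

```text
time: 4.9
tcp_pos: [554.3, -101.2, 102.3]
eef_rot: [0.044, 0.999, 0.0, -0.002]
contact_force: [0.6, 0.3, -0.8]
grip_width: 0.001
grip_force: 0.0
```

>>> arm_command --plan '[{"slide": [0, 0, 0.07], "rot": [0, 0, 0], "fingers": 1}, {"slide": [0, 0, 0.07], "rot": [0, 0, 0], "fingers": 1}, {"slide": [0, 0, 0], "rot": [0, 0, 0], "fingers": 1}]'

```text
time: 5.2
tcp_pos: [555.4, -101.4, 100.8]
eef_rot: [0.044, 0.999, -0.0, 0.0]
contact_force: [-0.3, -0.4, 0.3]
grip_width: 0.001
grip_force: 0.1
```

>>> arm_command --plan '[{"slide": [0, 0, 0.07], "rot": [0, 0, 0], "fingers": 1}, {"slide": [0, 0, 0.07], "rot": [0, 0, 0], "fingers": 1}, {"slide": [0, 0, 0], "rot": [0, 0, 0], "fingers": 1}]'

```text
time: 5.5
tcp_pos: [555.5, -101.4, 96.4]
eef_rot: [0.044, 0.999, -0.0, 0.0]
contact_force: [0.1, 0.2, 2.8]
grip_width: 0.001
grip_force: 1.1
```

>>> arm_command --plan '[{"slide": [0, 0, 0.05], "rot": [0, 0, 0], "fingers": 1}, {"slide": [0, 0, 0.05], "rot": [0, 0, 0], "fingers": 1}, {"slide": [0, 0, 0], "rot": [0, 0, 0], "fingers": 1}]'

```text
time: 5.8
tcp_pos: [555.5, -101.4, 93.2]
eef_rot: [0.044, 0.999, -0.0, 0.0]
contact_force: [-0.8, -1.2, 2.7]
grip_width: -0.0
grip_force: 1.1
```

>>> arm_command --plan '[{"slide": [0, 0, 0.03], "rot": [0, 0, 0], "fingers": 1}, {"slide": [0, 0, 0], "rot": [0, 0, 0], "fingers": 1}]'

```text
time: 6.0
tcp_pos: [555.5, -101.4, 92.4]
eef_rot: [0.044, 0.999, -0.0, 0.0]
contact_force: [-1.0, -0.5, 2.7]
grip_width: -0.002
grip_force: 1.2
```

>>> arm_command --plan '[{"slide": [0, 0, 0.03], "rot": [0, 0, 0], "fingers": 1}, {"slide": [0, 0, 0], "rot": [0, 0, 0], "fingers": 1}]'

```text
time: 6.2
tcp_pos: [555.5, -101.4, 91.5]
eef_rot: [0.044, 0.999, -0.0, 0.0]
contact_force: [0.0, 0.5, 2.9]
grip_width: -0.001
grip_force: 1.2
```

Still sliding at about 3 N, so I continue in 0.6 mm steps until it stops hard.

>>> arm_command --plan '[{"slide": [0, 0, 0.02], "rot": [0, 0, 0], "fingers": 1}, {"slide": [0, 0, 0], "rot": [0, 0, 0], "fingers": 1}]'

```text
time: 6.4
tcp_pos: [555.5, -101.4, 91.0]
eef_rot: [0.044, 0.999, -0.0, 0.0]
contact_force: [0.0, -0.9, 3.4]
grip_width: -0.005
grip_force: 1.3
```

>>> arm_command --plan '[{"slide": [0, 0, 0.02], "rot": [0, 0, 0], "fingers": 1}, {"slide": [0, 0, 0], "rot": [0, 0, 0], "fingers": 1}]'

```text
time: 6.6
tcp_pos: [555.4, -101.4, 90.4]
eef_rot: [0.044, 0.999, -0.0, 0.0]
contact_force: [0.6, -1.3, 3.1]
grip_width: 0.001
grip_force: 1.5
```

>>> arm_command --plan '[{"slide": [0, 0, 0.02], "rot": [0, 0, 0], "fingers": 1}, {"slide": [0, 0, 0], "rot": [0, 0, 0], "fingers": 1}]'

```text
time: 6.8
tcp_pos: [555.5, -101.4, 90.3]
eef_rot: [0.044, 0.999, -0.0, 0.0]
contact_force: [-0.6, 0.5, 4.9]
grip_width: -0.0
grip_force: 2.6
```

>>> arm_command --plan '[{"slide": [0, 0, 0.02], "rot": [0, 0, 0], "fingers": 1}, {"slide": [0, 0, 0], "rot": [0, 0, 0], "fingers": 1}]'

```text
time: 7.0
tcp_pos: [555.5, -101.4, 90.2]
eef_rot: [0.044, 0.999, -0.0, 0.0]
contact_force: [-2.4, 0.5, 7.4]
grip_width: 0.005
grip_force: 3.7
```

The force rises with no further travel, so the capsule has hit its stop. I lift, check it is level, and move over the empty hole.

>>> arm_command --plan '[{"slide": [0, 0, -0.4], "rot": [0, 0, 0], "fingers": 1}, {"slide": [0, 0, -1], "rot": [0, 0, 0], "fingers": 1}, {"slide": [0, -0.8, -0.6], "rot": [0, 0, 0], "fingers": 1}, {"slide": [0, -0.78, 0], "rot": [0, 0, 0], "fingers": 1}, {"slide": [0, 0, 0], "rot": [0, 0, 0], "fingers": 1}]'

```text
time: 7.5
tcp_pos: [551.0, -150.8, 150.0]
eef_rot: [0.045, 0.999, -0.001, 0.0]
contact_force: [0.8, 0.5, -0.1]
grip_width: 0.001
grip_force: 0.0
```

Run:
```python
from h import *
sc=robot.snapshot("scene");s=robot.read_state();im=robot.snapshot("wrist");c=cam("wrist",s);print(s["tcp_pos"])
b=reds(im,(0,0,512,384),40,1500);p,j,d=fit(c,b,[553.5,-124.6,-.0857],z=69)
print(p)
for k in range(len(b)):
    if abs(G[j[k]][0])<1:print(b[k].round(1),G[j[k]],d[k].round(2))
a=cv2.resize(sc[180:280,180:320],None,fx=4,fy=4,interpolation=cv2.INTER_CUBIC)[:384,:560];b2=cv2.resize(im,None,fx=.47,fy=.47)
o=np.zeros((384,800,3),np.uint8);o[:,:560]=a;o[:b2.shape[0],560:]=b2[:,:240];cv2.imwrite("pics/chk.png",o[:,:,::-1])
```

```text
[ 550.88863532 -149.38880743  149.14446136]
[ 5.53399511e+02 -1.24817674e+02 -8.78096029e-02]
[325.  211.3 301. ] [ 0. 24.] [-0.38 -0.58]
[288.1 212.1 276. ] [0. 0.] [-0.    0.16]
[362.4 212.  291. ] [ 0. 48.] [-0.16  0.17]
[399.5 211.8 290. ] [ 0. 72.] [-0.34  0.1 ]
[176.9 212.4 279. ] [  0. -72.] [0.43 0.33]
[214.  212.4 273. ] [  0. -48.] [0.31 0.38]
```

View pics/chk.png

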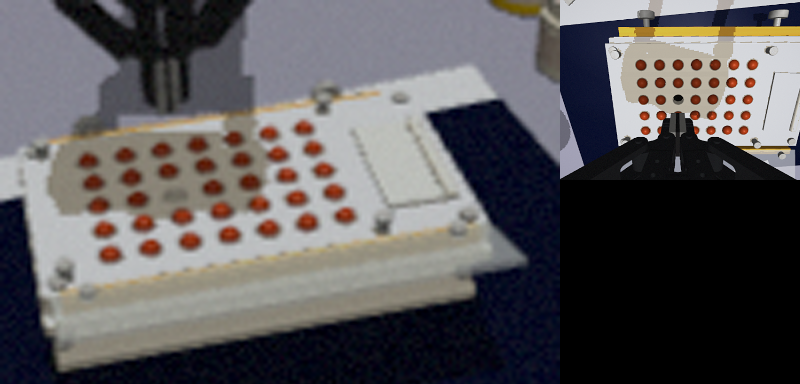

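The capsule at (0,24) is level with its row, with a residual under 0.6 px. The fingertip is over the empty hole at (176,195) in the picture. I lower to about 45 mm above it and hold.

>>> arm_command --plan '[{"slide": [0, 0.03, 0.65], "rot": [0, 0, 0], "fingers": 1}, {"slide": [0, 0, 0.65], "rot": [0, 0, 0], "fingers": 1}, {"slide": [0, 0, 0], "rot": [0, 0, 0], "fingers": 1}, {"slide": [0, 0, 0], "rot": [0, 0, 0], "fingers": 1}, {"slide": [0, 0, 0], "rot": [0, 0, 0], "fingers": 1}]'

```text
time: 8.1
tcp_pos: [551.8, -147.4, 111.3]
eef_rot: [0.044, 0.999, -0.0, 0.001]
contact_force: [-0.6, 0.4, 0.7]
grip_width: 0.006
grip_force: 0.0
```

>>> arm_command --plan '[{"slide": [0, 0, 0], "rot": [0, 0, 0], "fingers": 1}, {"slide": [0, 0, 0], "rot": [0, 0, 0], "fingers": 1}, {"slide": [0, 0, 0], "rot": [0, 0, 0], "fingers": 1}, {"slide": [0, 0, 0], "rot": [0, 0, 0], "fingers": 1}, {"slide": [0, 0, 0], "rot": [0, 0, 0], "fingers": 1}]'

```text
time: 8.6
tcp_pos: [551.3, -147.7, 110.3]
eef_rot: [0.044, 0.999, -0.0, 0.0]
contact_force: [-1.1, -0.7, -0.6]
grip_width: 0.0
grip_force: 0.0
```

>>> arm_command --plan '[{"slide": [0, 0, 0], "rot": [0, 0, 0], "fingers": 1}, {"slide": [0, 0, 0], "rot": [0, 0, 0], "fingers": 1}, {"slide": [0, 0, 0], "rot": [0, 0, 0], "fingers": 1}, {"slide": [0, 0, 0], "rot": [0, 0, 0], "fingers": 1}, {"slide": [0, 0, 0], "rot": [0, 0, 0], "fingers": 1}]'

```text
time: 9.1
tcp_pos: [551.3, -147.7, 110.2]
eef_rot: [0.044, 0.999, 0.0, -0.0]
contact_force: [0.1, 0.5, -1.3]
grip_width: 0.002
grip_force: 0.0
```

>>> arm_command --plan '[{"slide": [0, 0, 0], "rot": [0, 0, 0], "fingers": 1}, {"slide": [0, 0, 0], "rot": [0, 0, 0], "fingers": 1}, {"slide": [0, 0, 0], "rot": [0, 0, 0], "fingers": 1}, {"slide": [0, 0, 0], "rot": [0, 0, 0], "fingers": 1}, {"slide": [0, 0, 0], "rot": [0, 0, 0], "fingers": 1}]'

```text
time: 9.6
tcp_pos: [551.3, -147.7, 110.2]
eef_rot: [0.044, 0.999, -0.0, 0.0]
contact_force: [-0.2, -0.3, 0.0]
grip_width: 0.001
grip_force: 0.0
```

>>> arm_command --plan '[{"slide": [0, 0, 0], "rot": [0, 0, 0], "fingers": 1}, {"slide": [0, 0, 0], "rot": [0, 0, 0], "fingers": 1}, {"slide": [0, 0, 0], "rot": [0, 0, 0], "fingers": 1}, {"slide": [0, 0, 0], "rot": [0, 0, 0], "fingers": 1}, {"slide": [0, 0, 0], "rot": [0, 0, 0], "fingers": 1}]'

```text
time: 10.1
tcp_pos: [551.3, -147.7, 110.2]
eef_rot: [0.044, 0.999, -0.0, 0.0]
contact_force: [0.1, -0.1, -0.7]
grip_width: -0.002
grip_force: 0.0
```

The hole was pointed at for over 2 s. I lift and travel to the tub.

>>> arm_command --plan '[{"slide": [0, 0, -1], "rot": [0, 0, 0], "fingers": 1}, {"slide": [0, 0, -1], "rot": [0, 0, 0], "fingers": 1}, {"slide": [0, 0, -1], "rot": [0, 0, 0], "fingers": 1}, {"slide": [0.46, 0.92, -0.3], "rot": [0, 0, 0], "fingers": 1}, {"slide": [0.46, 0.92, 0], "rot": [0, 0, 0], "fingers": 1}]'

```text
time: 10.6
tcp_pos: [529.2, -90.3, 211.9]
eef_rot: [0.045, 0.999, -0.0, 0.002]
contact_force: [0.8, -0.3, -0.4]
grip_width: 0.001
grip_force: 0.0
```

>>> arm_command --plan '[{"slide": [0.46, 0.92, 0], "rot": [0, 0, 0], "fingers": 1}, {"slide": [0.46, 0.92, 0], "rot": [0, 0, 0], "fingers": 1}, {"slide": [0.46, 0.92, 0], "rot": [0, 0, 0], "fingers": 1}, {"slide": [0.46, 0.92, 0], "rot": [0, 0, 0], "fingers": 1}, {"slide": [0.46, 0.92, 0], "rot": [0, 0, 0], "fingers": 1}]'

```text
time: 11.1
tcp_pos: [471.4, 54.3, 209.3]
eef_rot: [0.044, 0.999, 0.0, 0.0]
contact_force: [-1.0, -0.0, -0.2]
grip_width: 0.002
grip_force: 0.0
```

Run:
```python
from h import *
import pickle
robot.snapshot("top")
s=robot.read_state();im=robot.snapshot("wrist");pickle.dump((s,im,robot.outline_of("wrist","tub")),open("pics/t1.pkl","wb"));print(s["tcp_pos"])
```

```text
[470.17131695  57.8443063  209.63263234]
```

>>> arm_command --plan '[{"slide": [0.46, 0.92, 0], "rot": [0, 0, 0], "fingers": 1}, {"slide": [0.46, 0.92, 0], "rot": [0, 0, 0], "fingers": 1}, {"slide": [0.46, 0.92, 0], "rot": [0, 0, 0], "fingers": 1}, {"slide": [0.46, 0.92, 0], "rot": [0, 0, 0], "fingers": 1}, {"slide": [0, 0, 0], "rot": [0, 0, 0], "fingers": 1}]'

```text
time: 11.75
tcp_pos: [426.2, 169.7, 209.3]
eef_rot: [0.042, 0.999, 0.0, -0.0]
contact_force: [1.1, -0.8, 0.4]
grip_width: -0.005
grip_force: 0.0
```

Run:
```python
from h import *
import pickle
robot.snapshot("top")
s=robot.read_state();im=robot.snapshot("wrist");D=[pickle.load(open("pics/t1.pkl","rb")),(s,im,robot.outline_of("wrist","tub"))]
C=[];U=[]
for s,im,o in D:
    c=cam("wrist",s);C.append(c);e=proj(c,[[413,214,68]])[0];print(s["tcp_pos"],"expect",e)
    for x in o:
        yy,xx=np.nonzero(x["pixels"]);print(round(x["conf"],2),x["rect"],xx.mean(),yy.mean())
    b=reds(im,(max(int(e[0])-60,0),max(int(e[1])-60,0),120,120),10);u=(b[:,:2]*b[:,2:]).sum(0)/b[:,2].sum();U.append(u);print("red centroid",u,atz(c,u,60),b[:,2].sum())
print(tri(C,U))
for i,(s,im,o) in enumerate(D):
    cv2.drawMarker(im,tuple(int(v) for v in proj(C[i],[[413,214,68]])[0]),(0,255,0),0,12)
cv2.imwrite("pics/t12.png",cv2.resize(np.hstack([D[0][1],D[1][1]])[:,:,::-1],(800,300)))
```

```text
[470.17131695  57.8443063  209.63263234] expect [448.54779232  95.70399537]
0.94 [377.9, 50.0, 122.1, 87.6] 440.20634539117896 93.2436005287826
red centroid [422.57142857  95.5       ] [[411.70291296 198.28608488  60.        ]] 14.0
[426.73126576 168.36527204 209.20435469] expect [305.31623021 163.97313206]
0.83 [270.9, 0.0, 98.1, 61.5] 316.7006281900275 27.404004711425205
0.74 [266.2, 111.8, 85.6, 89.3] 308.6156033410343 157.09418873289496
0.27 [52.7, 306.2, 51.3, 39.8] 76.41848184818483 320.819801980198Traceback (most recent call last):
  File "<stdin>", line 10, in <module>
IndexError: too many indices for array: array is 1-dimensional, but 2 were indexed
```

Run:
```python
from h import *
import pickle
s=robot.read_state();im=robot.snapshot("wrist");pickle.dump((s,im),open("pics/t2.pkl","wb"))
d=pickle.load(open("pics/t1.pkl","rb"));o=[]
for s,i in((d[0],d[1]),(s,im)):
    i=i.copy();c=cam("wrist",s);a=np.linspace(0,6.28,40)
    cv2.polylines(i,[np.int32(proj(c,np.c_[413+34*np.cos(a),214+34*np.sin(a),0*a+68]))],True,(0,255,0));o.append(i)
cv2.imwrite("pics/t12.png",cv2.resize(np.hstack(o)[:,:,::-1],(800,300),interpolation=cv2.INTER_AREA))
```

```text
(no output)
```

View pics/t12.png

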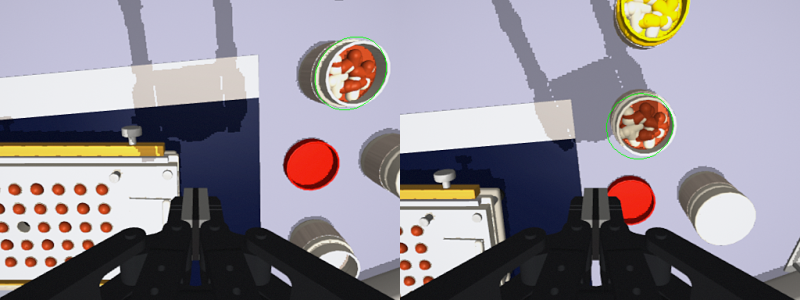

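The tub is confirmed: a white jar with red and white capsules at (349,73) and (643,125), with the predicted 34 mm rim circle at 68 mm height matching in both views. The yellow jar and the other white jars are clearly separate. I go over it and hold.

>>> arm_command --plan '[{"slide": [0.3, 0.75, 0], "rot": [0, 0, 0], "fingers": 1}, {"slide": [0.29, 0.74, 0], "rot": [0, 0, 0], "fingers": 1}, {"slide": [0, 0, 1], "rot": [0, 0, 0], "fingers": 1}, {"slide": [0, 0, 1], "rot": [0, 0, 0], "fingers": 1}, {"slide": [0, 0, 0], "rot": [0, 0, 0], "fingers": 1}]'

```text
time: 12.45
tcp_pos: [411.5, 212.3, 144.5]
eef_rot: [0.045, 0.999, -0.002, -0.004]
contact_force: [-0.9, 0.0, 0.6]
grip_width: 0.001
grip_force: 0.0
```

>>> arm_command --plan '[{"slide": [0, 0, 0.5], "rot": [0, 0, 0], "fingers": 1}, {"slide": [0, 0, 0.5], "rot": [0, 0, 0], "fingers": 1}, {"slide": [0, 0, 0], "rot": [0, 0, 0], "fingers": 1}, {"slide": [0, 0, 0], "rot": [0, 0, 0], "fingers": 1}, {"slide": [0, 0, 0], "rot": [0, 0, 0], "fingers": 1}]'

```text
time: 12.95
tcp_pos: [413.4, 214.3, 120.2]
eef_rot: [0.044, 0.999, 0.0, 0.001]
contact_force: [0.2, -0.1, 0.2]
grip_width: -0.002
grip_force: 0.0
```

>>> arm_command --plan '[{"slide": [0, 0, 0], "rot": [0, 0, 0], "fingers": 1}, {"slide": [0, 0, 0], "rot": [0, 0, 0], "fingers": 1}, {"slide": [0, 0, 0], "rot": [0, 0, 0], "fingers": 1}, {"slide": [0, 0, 0], "rot": [0, 0, 0], "fingers": 1}, {"slide": [0, 0, 0], "rot": [0, 0, 0], "fingers": 1}]'

```text
time: 13.45
tcp_pos: [412.9, 214.1, 119.2]
eef_rot: [0.044, 0.999, 0.0, 0.0]
contact_force: [-0.2, 0.2, 0.5]
grip_width: 0.0
grip_force: 0.0
```

>>> arm_command --plan '[{"slide": [0, 0, 0], "rot": [0, 0, 0], "fingers": 1}, {"slide": [0, 0, 0], "rot": [0, 0, 0], "fingers": 1}, {"slide": [0, 0, 0], "rot": [0, 0, 0], "fingers": 1}, {"slide": [0, 0, 0], "rot": [0, 0, 0], "fingers": 1}, {"slide": [0, 0, 0], "rot": [0, 0, 0], "fingers": 1}]'

```text
time: 13.95
tcp_pos: [412.9, 214.1, 119.2]
eef_rot: [0.044, 0.999, -0.0, -0.0]
contact_force: [1.1, 0.2, 0.2]
grip_width: -0.001
grip_force: 0.0
```

>>> arm_command --plan '[{"slide": [0, 0, 0], "rot": [0, 0, 0], "fingers": 1}, {"slide": [0, 0, 0], "rot": [0, 0, 0], "fingers": 1}, {"slide": [0, 0, 0], "rot": [0, 0, 0], "fingers": 1}, {"slide": [0, 0, 0], "rot": [0, 0, 0], "fingers": 1}, {"slide": [0, 0, 0], "rot": [0, 0, 0], "fingers": 1}]'

```text
time: 14.45
tcp_pos: [412.9, 214.1, 119.2]
eef_rot: [0.044, 0.999, -0.0, 0.0]
contact_force: [0.7, 0.6, 0.0]
grip_width: -0.003
grip_force: 0.0
```

>>> arm_command --plan '[{"slide": [0, 0, 0], "rot": [0, 0, 0], "fingers": 1}, {"slide": [0, 0, 0], "rot": [0, 0, 0], "fingers": 1}, {"slide": [0, 0, 0], "rot": [0, 0, 0], "fingers": 1}, {"slide": [0, 0, 0], "rot": [0, 0, 0], "fingers": 1}, {"slide": [0, 0, 0], "rot": [0, 0, 0], "fingers": 1}]'

```text
time: 14.95
tcp_pos: [412.9, 214.1, 119.2]
eef_rot: [0.044, 0.999, -0.0, -0.0]
contact_force: [-1.0, 0.4, -0.7]
grip_width: 0.002
grip_force: 0.0
```

Run:
```python
from h import *
s=robot.read_state();im=robot.snapshot("wrist");sc=robot.snapshot("scene");print(s["tcp_pos"],s["time"])
o=np.hstack([im[:300,:],cv2.resize(sc[110:250,200:400],(428,300))]);cv2.imwrite("pics/end.png",cv2.resize(o[:,:,::-1],(800,255)))
```

```text
[412.91365056 214.12529086 119.19176137] 14.95
```

View pics/end.png

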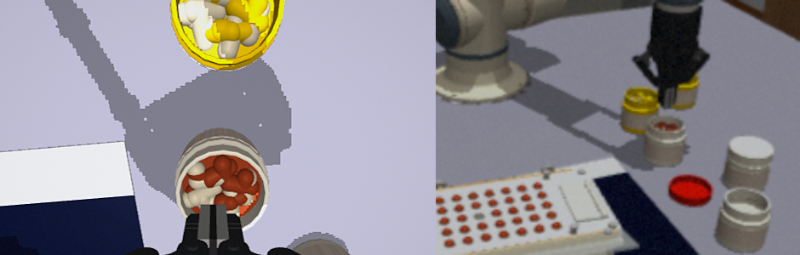

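The fingertip at (213,215) is centred above the tub's mouth without touching it, and everything else stands where it was. I hand in.

```bash
python3 -c "
from rig import robot
print(robot.close_job())"
```

```text
the job is handed in; nothing more can be done
None
```

I pressed the proud capsule level, pointed at the empty hole and then at the tub of spares for just over two seconds each without touching anything, and handed the job in at about 15 s; no verdict was returned.

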